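Change the lathe's feed: push the selector lever through its gate

ROBOT

A 7-joint arm with a two-finger parallel gripper is mounted at the origin on a cart in front of the work surface, level with it; the furniture and walls round the work are solid. World frame = base frame: x ahead of the robot, y to its left, z up, the work surface at z = 0. Lengths are in m, angles in degrees, forces in N, time in s.
With the tool pointing down it reaches from about 0.4 to 0.9 m from the base axis. Payload 5.5 kg.
Tool frame: the origin (TCP) lies on the centre line of the jaws, within the pads' length; the fingertips stand ahead of it and the grasp point (between the pads) lies 5 mm behind it (env.tip_reach is the z of the fingertips in the tool frame, in m); z points along the fingers, y is the line along which they close (so a half turn about z gives the same grasp; the last joint's range is limited). The gripper opens to 85 mm and grips with 20 to 120 N. Pads are 22 mm wide; open, the fingers measure 114 mm over their backs; the gripper's body (76 mm by 85 mm) begins 54 mm behind the grasp point. The pads swing forward as they close: fully open they stand 13 mm farther back than shut.
Start: joints at [-48.919, 28.699, -24.465, 88.831, 12.651, 65.22, -12.049], TCP at [0.285, 0.584, 0.245] pointing down, gripper open.
Joint ranges: [-164.97, 164.97], [-17.58, 116.51], [-87.97, 89.64], [11.32, 138.91], [-80.73, 260.73], [10.89, 115.49], [-147.41, 147.41]. Speed limits (degrees/s): [147.25, 147.25, 180, 180, 180, 180, 180].

INTERFACE

Orientations are given as a 3x3 rotation matrix whose columns are the frame's x, y, z axes.
In Python, from bench import env gives the robot as it stands.
- The arm moves only by the tool move_arm, never from a script. Its argument "steps" is a list of rows, each an object with "offset": the shift along the tool's x, y, z in mm, a list of three; "dr": the turn, a rotation vector about the tool's x, y, z in rad, a list of three. In form: [{"offset": [dx, dy, dz], "dr": [wx, wy, wz]}, ...]. A call has exactly 10 rows; each row shifts and turns the commanded pose from where the row before left it, along the tool's axes as they then stand; what a row does not reach is not made up. A row lasts 1/10 s, in which the tool goes at most 50 mm and 8.59 degrees, less where a joint would pass 70% of its speed; a pose out of reach is approached as far as the arm can. A call is refused whole if a number of a shift passes 50 or a number of a turn 0.15, either way. A call with a gripper value outside its range is refused whole. "grip" is the closure, from -1 (fully open) to 1 (shut), set as the call begins (left out, the last holds). The fingers move at their own pace and stop on an object; "force" is the grip in N (left out, the last holds). Time passes only in rows, so rows that do not move let the fingers close, or fill a call up. It gives the time, the measured TCP pose, the force, the opening and the grip force at its end, in the units of the state.
- env.read_state(): the state, without advancing time (a new reading comes with each control period).
- env.camera(name): name is "scene" or "top" or "wrist"; returns a dict with "frame" (480x640x3 uint8, red, green, blue), "depth" (480x640 float32, m along the optical axis (not along the pixel's ray), 0 where there is no reading), "vfov" (degrees; the focal length in pixels is half the picture's height over the tangent of half this angle, whatever the lens; pixels are square), "cx", "cy" (the principal point, pixels), "eye" and "rotation" of the camera in the world. Camera axes: x right, y down, z forward; pixel columns grow to the right and rows downward; lengths in m; the calibration is good to about 2 mm. A picture is of the moment at which its call begins.
- env.close_job(): hands the job in; it is judged then, once.
The state is a dict: "time_s": time; "joint_pos": joint angles; "qd": joint speeds; "tau": joint torques, N m; "tool_pos": TCP position; "ee_rot": TCP orientation; "force": force on the tool from outside, world axes, zero at the start; "wrist_torque": the same for the moment, N m; "grip_width": finger opening in m; "grasp_force": force on a finger pad.
Only numpy, scipy, OpenCV 4.12 (cv2) and the standard library are available. Lean on these libraries where they do the work, as an engineer would, in place of code of your own. Each camera call takes 0.05 s, during which the arm holds its last target. There are 200 camera calls.

TASK

The little bench lathe's feed selector lever sits in the near middle slot of its gate. With the gripper's fingertips, only pushing the knob gently and never gripping it, bring the lever out to the cross channel, along it, and then fully home into the slot that has the yellow disc at its end; then move clear. Leave everything else on the bench where it is.

Things in the scene. Friction and masses are not known exactly. Their poses are not given: they have to be found in the camera images.
- lathe: small fixed bench lathe; origin on the bench under the gate's centre; x axis to its far side, y to its left, z up. Grey gearbox 150 x 150 mm, top 120 mm above the bench, with an aluminium gate plate from which the selector lever rises. Blue motor at x 65 to 147 mm, 98 high; chuck, stock and tailstock at y 75 to 255 mm, 100 high.
- gate_centre (a point): centre of the gate, top of its plate (120 mm above the bench), lathe's axes. A cross channel 16 mm wide runs along y at x = 0; three slots 15 mm wide cross it at y = -28, 0, +28 mm, each to x = +26 and -26 mm (stem centre fully home at its stop). Plate 136 x 132 mm. The 13 mm tongues between slots have rounded noses; the stem cannot pass through them.
- lever: the selector lever: 12 mm steel stem with a black knob; origin at its pivot, 20 mm above the bench under the gate's centre; z axis along the lever, up. It is only to be pushed, gently, not gripped.
- knob (a point): centre of the lever's black round knob: 36 mm across, 54 mm high; 210 mm above the bench when the lever is upright. The lever tilts about a pivot 190 mm below the knob; the knob travels 48 mm from the channel to a slot's end, 51 mm from middle to outer slot. 2 to 3 N at the knob move it, it stays where it is left, and meets a hard stop at the ends of slots and channel.
- stem (a point): the point of the lever's 12 mm steel stem at the height of the gate plate's top (100 mm from the pivot)
- fore_aft (a joint): fore-and-aft tilt of the lever, rad: 0 in the cross channel, +0.254 at the end of a far slot (lathe's +x), -0.254 at the end of a near slot. At the start the lever sits in the middle near slot.
- sideways (a joint): sideways tilt of the lever, rad: 0 in the middle slots, +0.272 at the left slots (lathe's +y), -0.272 at the right slots
- disc_yellow: yellow disc, 20 mm across, 2.5 thick, fixed on the gate plate in line with one of the four outer slots, beyond its end (50 mm fore or aft of the gate's centre, 28 mm left or right). The four discs change places. It marks the wanted slot; a fully home stem is 24 to 25 mm from its centre.
- disc_red: red disc, 20 mm across, 2.5 thick, fixed on the gate plate in line with one of the four outer slots, beyond its end (50 mm fore or aft of the gate's centre, 28 mm left or right). The four discs change places.
- disc_blue: blue disc, 20 mm across, 2.5 thick, fixed on the gate plate in line with one of the four outer slots, beyond its end (50 mm fore or aft of the gate's centre, 28 mm left or right). The four discs change places.
- disc_green: green disc, 20 mm across, 2.5 thick, fixed on the gate plate in line with one of the four outer slots, beyond its end (50 mm fore or aft of the gate's centre, 28 mm left or right). The four discs change places.
- wheel_a: bare wooden toy wheel lying flat, 36 mm across, 14 mm high, loose on the bench by the lathe; leave alone. Origin at the centre of its underside.
- wheel_b: purple toy wheel lying flat, 36 mm across, 14 mm high, loose on the bench by the lathe; leave alone. Origin at the centre of its underside.
- sander: cork sanding block, 63 x 101 x 34 mm high, loose on the bench by the lathe; leave alone. Origin at the centre of its underside.
- tape: yellow tape measure, 38 x 75 x 62 mm high, loose on the bench by the lathe; leave alone. Origin at the centre of its underside.
- driver: screwdriver with a yellow handle lying flat, 222 long along its y axis, 29 mm high, loose on the bench by the lathe; leave alone. Origin at the centre of its underside.
- glue: white wood-glue bottle with a red cap, standing, 58 across, 187 mm high, loose on the bench by the lathe; leave alone. Origin at the centre of its underside.

How it is judged:
By the outcome, as a careful person would: the job done as asked, in the order asked, and still so for the second after the job is handed in, with the robot touching nothing.
It also fails if it takes over 48 s, if anything falls off the work surface, if the arm or the gripper's body presses on something with over 40 N, if the wrist force passes 120 N, or if a joint passes its speed limit or range.

## Working session

There is one attempt and no reset: what is moved stays moved. The work goes in short steps, Python scripts to look and compute and a tool call to move; the robot and the scene stay as the last step left them, time stands still between calls to the robot, and variables do not carry over. Pictures are saved under pics/ and viewed, at most 10 in all, crops included, and the job is handed in when it is done.

Besides the shell and the picture viewer there is one more tool, called after "Call:" as name([rows], argument=value, ...), one row to a line, values as JSON. move_arm: Moves the arm, as the interface text tells. Its arguments: {"type":"object","properties":{"steps":{"type":"array"},"grip":{"type":"number"},"force":{"type":"number"}},"required":["steps"]}

```bash
mkdir -p pics; cat > h.py <<'E'
import numpy as np, cv2
from bench import env
def snap(n,f):
    c=env.camera(n); cv2.imwrite(f'pics/{f}.png',c['frame'][:,:,::-1]); np.savez(f'pics/{f}.npz',**c); return c
def w(c,u,v,z=None):
    f=240/np.tan(np.radians(float(c['vfov']))/2)
    d=np.array([(u-c['cx'])/f,(v-c['cy'])/f,1]); r=c['rotation']@d
    if z is None: return c['eye']+r*np.median(c['depth'][int(v)-1:int(v)+2,int(u)-1:int(u)+2])
    return c['eye']+r*(z-c['eye'][2])/r[2]
E
python3 - <<'E'
from h import *
for n in('top','scene'): 
    c=snap(n,n+'0'); print(n,c['eye'],c['rotation'].round(3).tolist(),c['vfov'])
s=env.read_state(); print(s['tool_pos'],s['ee_rot'],s['time_s'],s['grip_width'],env.tip_reach)
E
```

```text
top [ 0.41179691 -0.11880975  1.10383301] [[-0.0, -0.987, 0.162], [-1.0, -0.001, -0.011], [0.011, -0.162, -0.987]] 55.378841812569505
scene [ 0.04404522 -0.78606647  0.55790672] [[0.799, -0.243, 0.549], [-0.6, -0.362, 0.713], [0.026, -0.9, -0.435]] 55.17766203135582
[0.28473474 0.58365445 0.24436347] [[-8.98794130e-01  4.38370192e-01 -8.29024304e-04]
 [ 4.38370971e-01  8.98792808e-01 -1.54279419e-03]
 [ 6.88060979e-05 -1.75007455e-03 -9.99998466e-01]] 0.1 0.08545448657309089 0.014
```

View pics/top0.png

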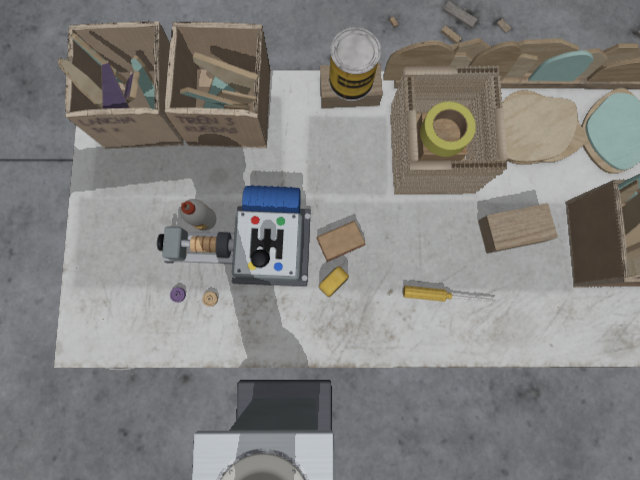

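View pics/scene0.png

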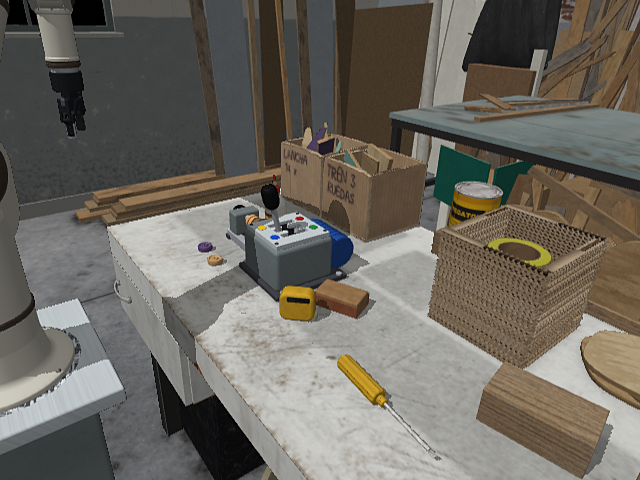

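```bash
python3 - <<'E'
from h import *
c=np.load('pics/top0.npz'); im=c['frame'][170:310,150:330,::-1]
cv2.imwrite('pics/crop.png',cv2.resize(im,None,fx=4.2,fy=4.2,interpolation=cv2.INTER_CUBIC))
hsv=cv2.cvtColor(c['frame'],cv2.COLOR_RGB2HSV)
for n,lo,hi in(('red',(0,150,100),(6,255,255)),('green',(55,100,80),(85,255,255)),('blue',(100,150,130),(125,255,255)),('yel',(20,150,100),(32,255,255))):
    m=cv2.inRange(hsv,lo,hi); m[:205]=0;m[285:]=0;m[:,:240]=0;m[:,300:]=0
    v,u=np.nonzero(m); print(n,len(u),u.mean(),v.mean(),w(c,u.mean(),v.mean(),.1225).round(4))
d=c['depth']
for p in((259,258),(262,254)): print(w(c,*p).round(4))
E
```

```text
red 43 254.93023255813952 219.72093023255815 [0.6205 0.0119 0.1225]
green 48 280.4375 220.75 [ 0.6183 -0.0439  0.1225]
blue 138 277.57246376811594 225.731884057971 [ 0.6072 -0.0378  0.1225]
yel 5 253.0 264.8 [0.5213 0.0138 0.1225]
[ 0.5227 -0.0118  0.2285]
[ 0.5305 -0.0174  0.2285]
```

View pics/crop.png

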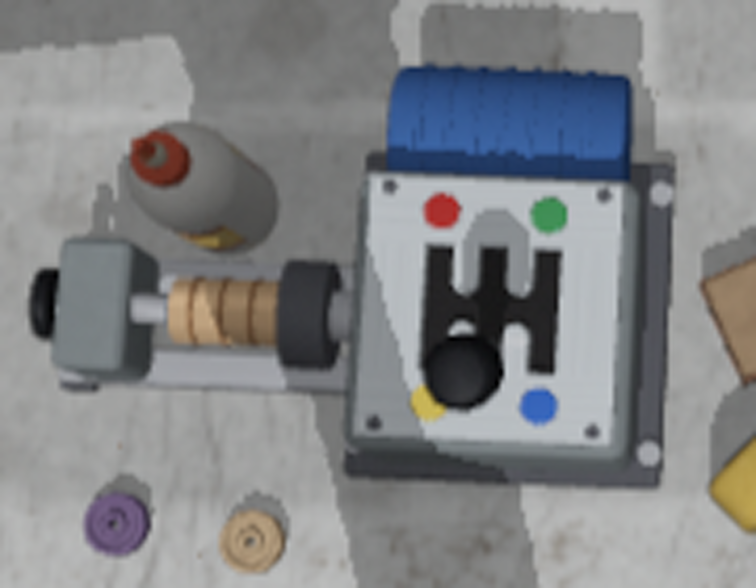

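Yellow is at the near left slot: crop (428,402), partly hidden by the knob at (462,370). Red is far left, green far right and blue near right. Lathe yaw is about -2.3°, with the gate centre at about (0.569, -0.014). First I shut the fingers, align the tool with the lathe and go to the near side of the knob.

Call:
move_arm([
  {"offset":[0,0,0],"dr":[0,0,-0.1035]},
  {"offset":[0,0,0],"dr":[0,0,-0.1035]},
  {"offset":[0,0,0],"dr":[0,0,-0.1035]},
  {"offset":[0,0,0],"dr":[0,0,-0.1035]},
  {"offset":[-10,-29,0],"dr":[0,0,0]},
  {"offset":[-10,-29,0],"dr":[0,0,0]},
  {"offset":[-10,-29,0],"dr":[0,0,0]},
  {"offset":[-10,-29,0],"dr":[0,0,0]},
  {"offset":[-10,-29,0],"dr":[0,0,0]},
  {"offset":[-10,-29,0],"dr":[0,0,0]},
], grip=1, force=20)

```text
time_s: 1.1
tool_pos: [0.338, 0.4064, 0.2449]
ee_rot: [[-0.999, 0.04, -0.001], [0.04, 0.999, -0.001], [0.0, -0.001, -1.0]]
force: [0.0, 0.2, 0.0]
grip_width: -0.0002
grasp_force: 0.0
```

Call:
move_arm([
  {"offset":[-10,-29,0],"dr":[0,0,0]},
  {"offset":[-10,-29,0],"dr":[0,0,0]},
  {"offset":[-10,-29,0],"dr":[0,0,0]},
  {"offset":[-10,-29,0],"dr":[0,0,0]},
  {"offset":[-10,-29,0],"dr":[0,0,0]},
  {"offset":[-10,-29,0],"dr":[0,0,0]},
  {"offset":[-10,-29,0],"dr":[0,0,0]},
  {"offset":[-10,-29,0],"dr":[0,0,0]},
  {"offset":[-10,-29,0],"dr":[0,0,0]},
  {"offset":[-10,-29,0],"dr":[0,0,0]},
])

```text
time_s: 2.1
tool_pos: [0.4263, 0.1129, 0.2451]
ee_rot: [[-0.999, 0.04, -0.0], [0.04, 0.999, -0.0], [0.0, -0.0, -1.0]]
force: [0.9, 0.9, 0.2]
grip_width: -0.0001
grasp_force: 0.0
```

Call:
move_arm([
  {"offset":[-9.4,-24.2,0],"dr":[0,0,0]},
  {"offset":[-9.4,-24.2,0],"dr":[0,0,0]},
  {"offset":[-9.4,-24.2,0],"dr":[0,0,0]},
  {"offset":[-9.4,-24.2,0],"dr":[0,0,0]},
  {"offset":[-9.4,-24.2,0],"dr":[0,0,0]},
  {"offset":[0,0,11],"dr":[0,0,0]},
  {"offset":[0,0,11],"dr":[0,0,0]},
  {"offset":[0,0,11],"dr":[0,0,0]},
  {"offset":[0,0,0],"dr":[0,0,0]},
  {"offset":[0,0,0],"dr":[0,0,0]},
])

```text
time_s: 3.1
tool_pos: [0.4679, -0.0076, 0.2118]
ee_rot: [[-0.999, 0.038, -0.001], [0.038, 0.999, 0.0], [0.001, 0.0, -1.0]]
force: [-0.4, 0.1, 0.3]
grip_width: 0.0
grasp_force: 0.0
```

```bash
python3 - <<'E'
from h import *
s=env.read_state(); print(s['tool_pos'],s['force'])
for n in('scene','wrist'):
    c=snap(n,n+'1')
a=cv2.imread('pics/scene1.png')[150:310,200:360]; b=cv2.imread('pics/wrist1.png')
cv2.imwrite('pics/v1.png',np.hstack([cv2.resize(a,(400,400)),cv2.resize(b,(400,300)) if 0 else cv2.copyMakeBorder(cv2.resize(b,(400,300)),0,100,0,0,0)]))
E
```

```text
[ 0.4679483  -0.00760821  0.21178693] [-0.39909727  0.12479381  0.30838748]
```

View pics/v1.png

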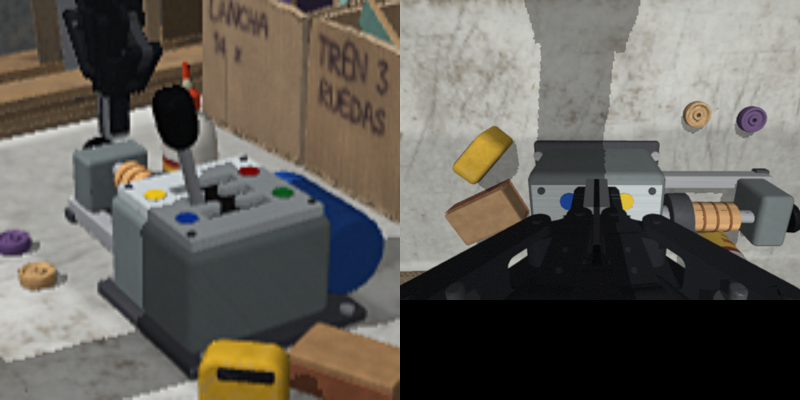

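The scene crop shows yellow at near left (155,195) and the shut fingertips at (115,130) on the near side of the knob at (178,115). Now I push forward gently.

Call:
move_arm([
  {"offset":[-10,-2.4,0],"dr":[0,0,0]},
  {"offset":[-8,0,0],"dr":[0,0,0]},
  {"offset":[-4,0,0],"dr":[0,0,0]},
  {"offset":[-4,0,0],"dr":[0,0,0]},
  {"offset":[-4,0,0],"dr":[0,0,0]},
  {"offset":[-4,0,0],"dr":[0,0,0]},
  {"offset":[-4,0,0],"dr":[0,0,0]},
  {"offset":[-4,0,0],"dr":[0,0,0]},
  {"offset":[-4,0,0],"dr":[0,0,0]},
  {"offset":[-4,0,0],"dr":[0,0,0]},
])

```text
time_s: 4.2
tool_pos: [0.5187, -0.0129, 0.2123]
ee_rot: [[-0.999, 0.04, 0.0], [0.04, 0.999, 0.0], [-0.0, 0.0, -1.0]]
force: [-1.9, 0.4, 1.3]
grip_width: 0.0002
grasp_force: 1.2
```

```bash
cat >> h.py <<'E'
R=np.array([[.9992,.039],[-.039,.9992]]) # columns lathe x,y
C=np.array([.5694,-.0140])
def lat(p): return (R.T@(np.asarray(p)[:2]-C)*1000).round(1)
def report(tag):
    s=env.read_state(); print('tcp lathe',lat(s['tool_pos']),s['tool_pos'][2].round(4),'F',np.round(s['force'],1),s['time_s'])
    c=snap('scene',tag)
    f=c['frame'].astype(int); d=c['depth']; fo=240/np.tan(np.radians(c['vfov'])/2)
    v,u=np.nonzero(d>0); P=c['eye']+(np.c_[(u-c['cx'])/fo,(v-c['cy'])/fo,np.ones(len(u))]*d[v,u][:,None])@c['rotation'].T
    L=(P[:,:2]-C)@R*1000; z=P[:,2]*1000
    m=(abs(L[:,0])<70)&(abs(L[:,1])<75)&(z>130)&(z<175) # stem
    if m.sum():
        k=z[m]; a=np.polyfit(k,L[m,0],1); b=np.polyfit(k,L[m,1],1)
        print('stem n',m.sum(),'mean',L[m].mean(0).round(1),k.mean().round(0))
        # radius 6 correction: surface seen faces camera
        e=(c['eye'][:2]-C)@R; e/=np.linalg.norm(e)
        q=L[m].mean(0)/1000-e*.0047; h=k.mean()/1000-.02
        print('knob est (lathe mm)',(q*190/h*1000/np.hypot(1,0)).round(1), 'tan',(q/h).round(3))
    a=c['frame'][150:310,200:360,::-1]; cv2.imwrite(f'pics/{tag}c.png',cv2.resize(a,(560,560),interpolation=cv2.INTER_CUBIC))
E
python3 - <<'E'
from h import *
report('s2')
E
```

```text
tcp lathe [-50.7  -0.9] 0.2123 F [-1.9  0.4  1.3] 4.2
stem n 103 mean [-16.   -3.1] 152.0
knob est (lathe mm) [-19341.1   1258.4] tan [-0.102  0.007]
```

Call:
move_arm([
  {"offset":[-3,0,0],"dr":[0,0,0]},
  {"offset":[-3,0,0],"dr":[0,0,0]},
  {"offset":[-3,0,0],"dr":[0,0,0]},
  {"offset":[-3,0,0],"dr":[0,0,0]},
  {"offset":[-3,0,0],"dr":[0,0,0]},
  {"offset":[-2,0,0],"dr":[0,0,0]},
  {"offset":[-2,0,0],"dr":[0,0,0]},
  {"offset":[0,0,0],"dr":[0,0,0]},
  {"offset":[0,0,0],"dr":[0,0,0]},
  {"offset":[0,0,0],"dr":[0,0,0]},
])

```text
time_s: 5.25
tool_pos: [0.5376, -0.0137, 0.2123]
ee_rot: [[-0.999, 0.04, 0.001], [0.04, 0.999, 0.0], [-0.001, 0.0, -1.0]]
force: [-0.1, -0.2, -0.5]
grip_width: -0.0001
grasp_force: 0.0
```

```bash
python3 - <<'E'
from h import *
report('s3')
E
```

```text
tcp lathe [-31.7  -1. ] 0.2123 F [-0.1 -0.2 -0.5] 5.25
stem n 112 mean [-3.1 -2.4] 153.0
knob est (lathe mm) [-808.8 2298. ] tan [-0.004  0.012]
```

View pics/s3c.png

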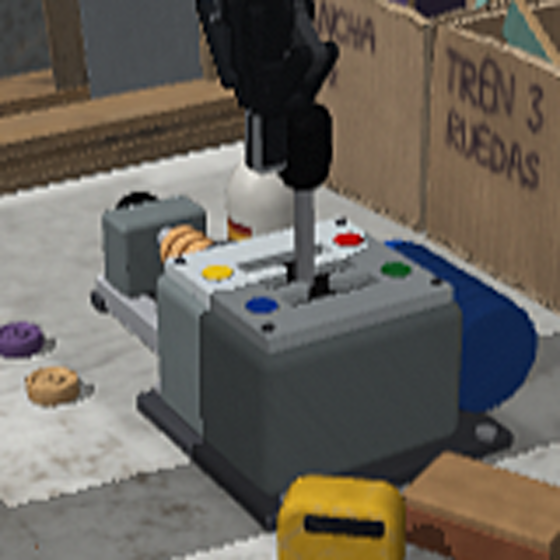

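Lever tilt is about 0, so it is in the cross channel: the stem stands at (318,280) in the middle. Now I go round to the right side.

Call:
move_arm([
  {"offset":[-1,0,0],"dr":[0,0,0]},
  {"offset":[9,0,0],"dr":[0,0,0]},
  {"offset":[9,0,0],"dr":[0,0,0]},
  {"offset":[0,-19,0],"dr":[0,0,0]},
  {"offset":[0,-20,0],"dr":[0,0,0]},
  {"offset":[0,-20,0],"dr":[0,0,0]},
  {"offset":[-16,0,0],"dr":[0,0,0]},
  {"offset":[-16,0,0],"dr":[0,0,0]},
  {"offset":[-16,0,0],"dr":[0,0,0]},
  {"offset":[0,0,0],"dr":[0,0,0]},
])

```text
time_s: 6.3
tool_pos: [0.567, -0.0737, 0.2124]
ee_rot: [[-0.999, 0.04, 0.001], [0.04, 0.999, 0.0], [-0.001, 0.0, -1.0]]
force: [-0.8, 0.5, 0.2]
grip_width: -0.0001
grasp_force: 0.0
```

```bash
python3 - <<'E'
from h import *
report('s4')
c=snap('top','t4'); cv2.imwrite('pics/t4c.png',cv2.resize(c['frame'][190:300,200:340,::-1],(560,440),interpolation=cv2.INTER_CUBIC))
E
```

```text
tcp lathe [ -0.1 -59.8] 0.2124 F [-0.8  0.5  0.2] 6.3
stem n 109 mean [-3.  -2.4] 152.0
knob est (lathe mm) [-717.1 2260.6] tan [-0.004  0.012]
```

View pics/s4c.png

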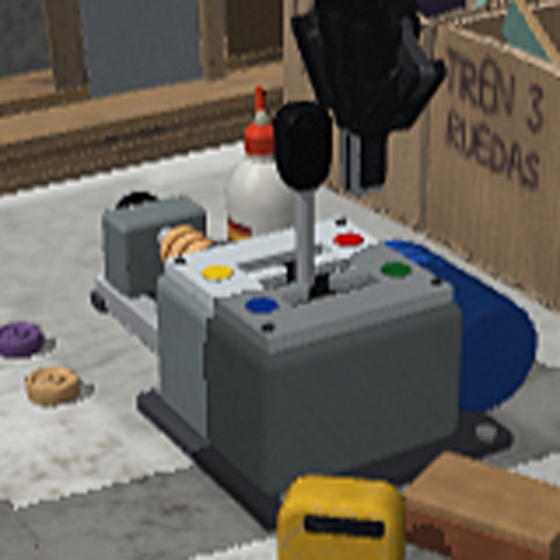

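Call:
move_arm([
  {"offset":[0,8,-5],"dr":[0,0,0]},
  {"offset":[0,8,0],"dr":[0,0,0]},
  {"offset":[0,4,0],"dr":[0,0,0]},
  {"offset":[0,4,0],"dr":[0,0,0]},
  {"offset":[0,4,0],"dr":[0,0,0]},
  {"offset":[0,4,0],"dr":[0,0,0]},
  {"offset":[0,4,0],"dr":[0,0,0]},
  {"offset":[0,4,0],"dr":[0,0,0]},
  {"offset":[0,4,0],"dr":[0,0,0]},
  {"offset":[0,4,0],"dr":[0,0,0]},
])

```text
time_s: 7.4
tool_pos: [0.568, -0.026, 0.2174]
ee_rot: [[-0.999, 0.04, 0.0], [0.04, 0.999, -0.0], [-0.0, -0.0, -1.0]]
force: [-0.6, -2.0, 2.4]
grip_width: 0.0
grasp_force: 1.1
```

```bash
python3 - <<'E'
from h import *
report('s5')
E
```

```text
tcp lathe [ -1. -12.] 0.2174 F [-0.6 -2.   2.4] 7.4
stem n 102 mean [-3.1  6.9] 152.0
knob est (lathe mm) [ -912.2 15621. ] tan [-0.005  0.082]
```

Call:
move_arm([
  {"offset":[0,4,0],"dr":[0,0,0]},
  {"offset":[0,4,0],"dr":[0,0,0]},
  {"offset":[0,4,0],"dr":[0,0,0]},
  {"offset":[0,4,0],"dr":[0,0,0]},
  {"offset":[0,4,0],"dr":[0,0,0]},
  {"offset":[0,4,0],"dr":[0,0,0]},
  {"offset":[0,3,0],"dr":[0,0,0]},
  {"offset":[0,3,0],"dr":[0,0,0]},
  {"offset":[0,2,0],"dr":[0,0,0]},
  {"offset":[0,0,0],"dr":[0,0,0]},
])

```text
time_s: 8.45
tool_pos: [0.569, 0.0066, 0.2172]
ee_rot: [[-0.999, 0.039, -0.0], [0.039, 0.999, 0.0], [0.0, 0.0, -1.0]]
force: [0.1, -1.8, -1.1]
grip_width: 0.0
grasp_force: 0.6
```

```bash
python3 - <<'E'
from h import *
report('s6')
E
```

```text
tcp lathe [-1.2 20.5] 0.2172 F [ 0.1 -1.8 -1.1] 8.45
stem n 104 mean [-3.  29.3] 152.0
knob est (lathe mm) [ -779.4 47739.3] tan [-0.004  0.251]
```

View pics/s6c.png

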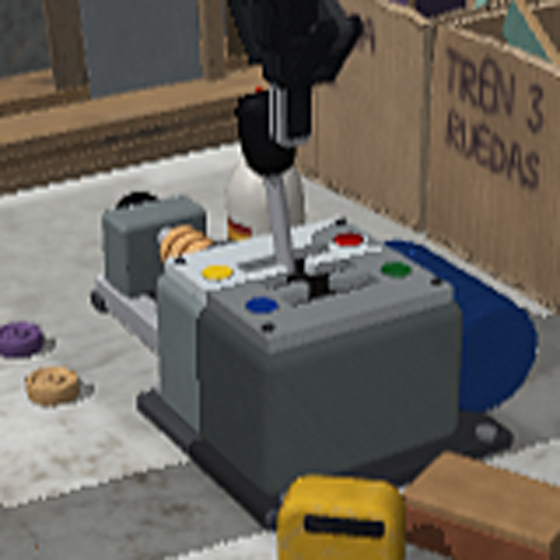

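The knob at (265,130) is near the left end and needs about 6 mm more. The last millimetres go slowly.

Call:
move_arm([
  {"offset":[0,1,0],"dr":[0,0,0]},
  {"offset":[0,1,0],"dr":[0,0,0]},
  {"offset":[0,1,0],"dr":[0,0,0]},
  {"offset":[0,1,0],"dr":[0,0,0]},
  {"offset":[0,1,0],"dr":[0,0,0]},
  {"offset":[0,0.5,0],"dr":[0,0,0]},
  {"offset":[0,0.5,0],"dr":[0,0,0]},
  {"offset":[0,0,0],"dr":[0,0,0]},
  {"offset":[0,0,0],"dr":[0,0,0]},
  {"offset":[0,0,0],"dr":[0,0,0]},
])

```text
time_s: 9.5
tool_pos: [0.5695, 0.0121, 0.2174]
ee_rot: [[-0.999, 0.04, 0.0], [0.04, 0.999, 0.0], [-0.0, 0.0, -1.0]]
force: [0.5, -1.6, -0.1]
grip_width: -0.0001
grasp_force: 0.7
```

```bash
python3 - <<'E'
from h import *
report('s7')
E
```

```text
tcp lathe [-1.  26.1] 0.2174 F [ 0.5 -1.6 -0.1] 9.5
stem n 109 mean [-2.8 33.2] 152.0
knob est (lathe mm) [ -471.2 53456.4] tan [-0.002  0.281]
```

Call:
move_arm([
  {"offset":[0,0.5,0],"dr":[0,0,0]},
  {"offset":[0,0.5,0],"dr":[0,0,0]},
  {"offset":[0,0.5,0],"dr":[0,0,0]},
  {"offset":[0,0,0],"dr":[0,0,0]},
  {"offset":[0,0,0],"dr":[0,0,0]},
  {"offset":[0,0,0],"dr":[0,0,0]},
  {"offset":[0,0,0],"dr":[0,0,0]},
  {"offset":[0,0,0],"dr":[0,0,0]},
  {"offset":[0,0,0],"dr":[0,0,0]},
  {"offset":[0,0,0],"dr":[0,0,0]},
])

```text
time_s: 10.55
tool_pos: [0.5695, 0.0135, 0.2173]
ee_rot: [[-0.999, 0.04, -0.0], [0.04, 0.999, -0.0], [0.0, -0.0, -1.0]]
force: [-0.3, -2.9, -1.5]
grip_width: 0.0
grasp_force: 1.3
```

```bash
python3 - <<'E'
from h import *
report('s8')
E
```

```text
tcp lathe [-1.  27.5] 0.2173 F [-0.3 -2.9 -1.5] 10.55
stem n 105 mean [-3.  33.2] 153.0
knob est (lathe mm) [ -726.2 53301.8] tan [-0.004  0.281]
```

The lever is against the channel's left stop: the tilt no longer changes and the force rises slightly. Now I go round to the far side.

Call:
move_arm([
  {"offset":[0,-8,0],"dr":[0,0,0]},
  {"offset":[0,-10,0],"dr":[0,0,0]},
  {"offset":[-17,0,0],"dr":[0,0,0]},
  {"offset":[-17,0,0],"dr":[0,0,0]},
  {"offset":[-17,0,0],"dr":[0,0,0]},
  {"offset":[0,14,0],"dr":[0,0,0]},
  {"offset":[0,14,0],"dr":[0,0,0]},
  {"offset":[0,14,0],"dr":[0,0,0]},
  {"offset":[0,0,8],"dr":[0,0,0]},
  {"offset":[0,0,0],"dr":[0,0,0]},
])

```text
time_s: 11.6
tool_pos: [0.6201, 0.0363, 0.208]
ee_rot: [[-0.999, 0.038, -0.002], [0.038, 0.999, -0.0], [0.002, -0.0, -1.0]]
force: [-0.5, -1.0, -0.5]
grip_width: -0.0002
grasp_force: 0.0
```

```bash
python3 - <<'E'
from h import *
report('s9')
E
```

```text
tcp lathe [48.7 52.3] 0.208 F [-0.5 -1.  -0.5] 11.6
stem n 104 mean [-2.8 33.6] 153.0
knob est (lathe mm) [ -439.4 53633. ] tan [-0.002  0.282]
```

View pics/s9c.png

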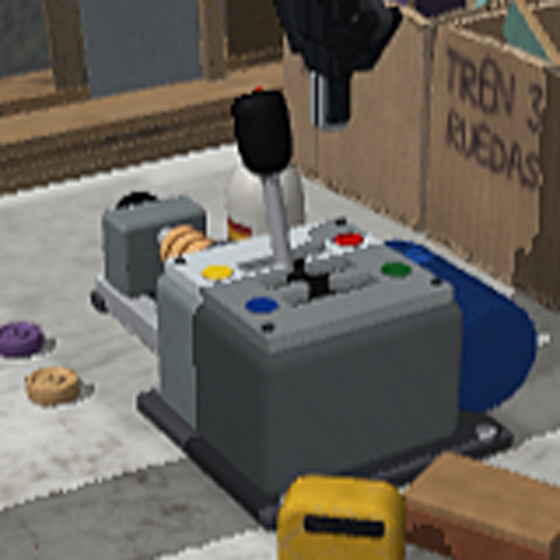

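The lever still rests at the channel's left end, with the knob at (262,130) and the fingertips at (332,110) on the far side. Now I push toward the robot.

Call:
move_arm([
  {"offset":[8,0,0],"dr":[0,0,0]},
  {"offset":[6,0,0],"dr":[0,0,0]},
  {"offset":[4,0,0],"dr":[0,0,0]},
  {"offset":[4,0,0],"dr":[0,0,0]},
  {"offset":[4,0,0],"dr":[0,0,0]},
  {"offset":[4,0,0],"dr":[0,0,0]},
  {"offset":[4,0,0],"dr":[0,0,0]},
  {"offset":[4,0,0],"dr":[0,0,0]},
  {"offset":[4,0,0],"dr":[0,0,0]},
  {"offset":[0,0,0],"dr":[0,0,0]},
])

```text
time_s: 12.65
tool_pos: [0.5789, 0.0376, 0.2095]
ee_rot: [[-0.999, 0.039, -0.0], [0.039, 0.999, 0.0], [0.0, 0.0, -1.0]]
force: [1.1, 0.3, 1.5]
grip_width: 0.0002
grasp_force: 0.7
```

```bash
python3 - <<'E'
from h import *
report('s10')
E
```

```text
tcp lathe [ 7.5 52. ] 0.2095 F [1.1 0.3 1.5] 12.65
stem n 107 mean [-16.6  33.7] 153.0
knob est (lathe mm) [-20218.8  54006.3] tan [-0.106  0.284]
```

Call:
move_arm([
  {"offset":[4,0,0],"dr":[0,0,0]},
  {"offset":[4,0,0],"dr":[0,0,0]},
  {"offset":[4,0,0],"dr":[0,0,0]},
  {"offset":[4,0,0],"dr":[0,0,0]},
  {"offset":[3,0,0],"dr":[0,0,0]},
  {"offset":[2,0,0],"dr":[0,0,0]},
  {"offset":[2,0,0],"dr":[0,0,0]},
  {"offset":[1,0,0],"dr":[0,0,0]},
  {"offset":[0,0,0],"dr":[0,0,0]},
  {"offset":[0,0,0],"dr":[0,0,0]},
])

```text
time_s: 13.7
tool_pos: [0.5551, 0.0381, 0.2092]
ee_rot: [[-0.999, 0.04, -0.001], [0.04, 0.999, -0.0], [0.001, -0.0, -1.0]]
force: [0.7, -1.0, -0.3]
grip_width: -0.0002
grasp_force: 0.5
```

```bash
python3 - <<'E'
from h import *
report('s11')
E
```

```text
tcp lathe [-16.3  51.5] 0.2092 F [ 0.7 -1.  -0.3] 13.7
stem n 113 mean [-35.7  34.3] 153.0
knob est (lathe mm) [-47363.8  54590.6] tan [-0.249  0.287]
```

Call:
move_arm([
  {"offset":[0.5,0,0],"dr":[0,0,0]},
  {"offset":[0.5,0,0],"dr":[0,0,0]},
  {"offset":[0.5,0,0],"dr":[0,0,0]},
  {"offset":[0.5,0,0],"dr":[0,0,0]},
  {"offset":[0.5,0,0],"dr":[0,0,0]},
  {"offset":[0.5,0,0],"dr":[0,0,0]},
  {"offset":[0,0,0],"dr":[0,0,0]},
  {"offset":[0,0,0],"dr":[0,0,0]},
  {"offset":[0,0,0],"dr":[0,0,0]},
  {"offset":[0,0,0],"dr":[0,0,0]},
])

```text
time_s: 14.75
tool_pos: [0.5526, 0.0382, 0.2094]
ee_rot: [[-0.999, 0.04, 0.0], [0.04, 0.999, 0.0], [-0.0, 0.0, -1.0]]
force: [3.8, -1.0, -0.9]
grip_width: 0.0002
grasp_force: 1.9
```

```bash
python3 - <<'E'
from h import *
report('s12')
E
```

```text
tcp lathe [-18.8  51.5] 0.2094 F [ 3.8 -1.  -0.9] 14.75
stem n 112 mean [-37.1  34.4] 153.0
knob est (lathe mm) [-49412.1  54719.7] tan [-0.26   0.288]
```

Call:
move_arm([
  {"offset":[0.5,0,0],"dr":[0,0,0]},
  {"offset":[0.5,0,0],"dr":[0,0,0]},
  {"offset":[0.5,0,0],"dr":[0,0,0]},
  {"offset":[0,0,0],"dr":[0,0,0]},
  {"offset":[0,0,0],"dr":[0,0,0]},
  {"offset":[0,0,0],"dr":[0,0,0]},
  {"offset":[0,0,0],"dr":[0,0,0]},
  {"offset":[0,0,0],"dr":[0,0,0]},
  {"offset":[0,0,0],"dr":[0,0,0]},
  {"offset":[0,0,0],"dr":[0,0,0]},
])

```text
time_s: 15.8
tool_pos: [0.5515, 0.0382, 0.2094]
ee_rot: [[-0.999, 0.04, 0.001], [0.04, 0.999, 0.0], [-0.001, 0.0, -1.0]]
force: [5.8, -1.1, -2.2]
grip_width: 0.0001
grasp_force: 2.4
```

```bash
python3 - <<'E'
from h import *
report('s13')
E
```

```text
tcp lathe [-20.   51.5] 0.2094 F [ 5.8 -1.1 -2.2] 15.8
stem n 115 mean [-37.7  34. ] 153.0
knob est (lathe mm) [-50461.8  54453. ] tan [-0.266  0.287]
```

At the hard stop: 5.8 N, with the lever not moving further. Now I move clear.

Call:
move_arm([
  {"offset":[-5,0,0],"dr":[0,0,0]},
  {"offset":[-15,0,0],"dr":[0,0,0]},
  {"offset":[-20,0,0],"dr":[0,0,0]},
  {"offset":[0,0,-20],"dr":[0,0,0]},
  {"offset":[0,0,-25],"dr":[0,0,0]},
  {"offset":[0,0,-25],"dr":[0,0,0]},
  {"offset":[0,0,-25],"dr":[0,0,0]},
  {"offset":[0,0,0],"dr":[0,0,0]},
  {"offset":[0,0,0],"dr":[0,0,0]},
  {"offset":[0,0,0],"dr":[0,0,0]},
])

```text
time_s: 16.85
tool_pos: [0.5896, 0.0369, 0.3029]
ee_rot: [[-0.999, 0.039, -0.003], [0.039, 0.999, -0.0], [0.003, -0.0, -1.0]]
force: [-1.0, 0.6, 0.1]
grip_width: -0.0001
grasp_force: 0.0
```

```bash
python3 - <<'E'
from h import *
report('s14')
E
```

```text
tcp lathe [18.2 51.6] 0.3029 F [-1.   0.6  0.1] 16.85
stem n 116 mean [-37.   34.7] 153.0
knob est (lathe mm) [-49332.   55348.4] tan [-0.26   0.291]
```

View pics/s14c.png

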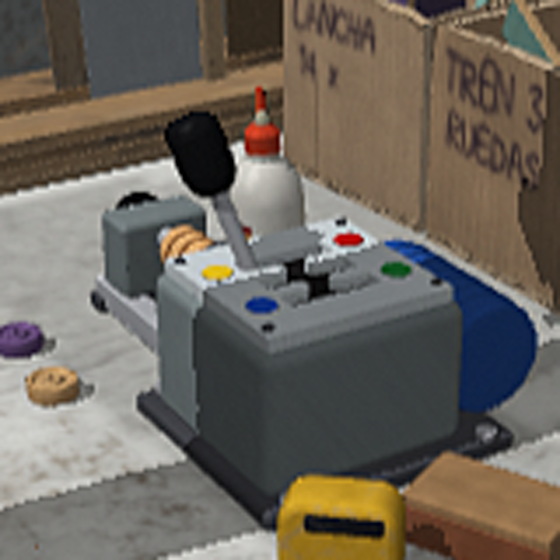

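```bash
python3 - <<'E'
from h import *
import h
c0=dict(np.load('pics/scene0.npz'))
h.snap=lambda n,t:c0
report('x')
E
```

```text
tcp lathe [18.3 51.6] 0.3027 F [-0.7  0.  -0.5] 16.9
stem n 96 mean [-32.2  -3.1] 152.0
knob est (lathe mm) [-42592.2   1298.9] tan [-0.224  0.007]
```

```bash
python3 -c "
from bench import env
print(env.close_job())"
```

```text
the job is handed in; nothing more can be done
None
```

The lever is in the near-left slot, the one with the yellow disc, pushed up to its hard stop with about 6 N on the knob and never gripped. The arm is clear, nothing else on the bench was touched as far as I could see, and the job was handed in at about 17 s.

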